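# Hold the maamoul mould over the dessert plate

### The arm

A 6-joint arm with a two-finger parallel gripper is mounted at the origin on the work surface. World frame = base frame: x ahead of the robot, y to its left, z up, the work surface at z = 0. Lengths are in m, angles in rad, forces in N, time in s.
With the tool pointing down it reaches from about 0.4 to 0.925 m from the base axis. Payload 12.5 kg.
Tool frame: the origin (TCP) lies on the centre line of the jaws, within the pads' length; the fingertips stand 14 mm ahead of it and the grasp point (between the pads) lies 5 mm behind it; z points along the fingers, y is the line along which they close (so a half turn about z gives the same grasp; the last joint's range is limited). The gripper opens to 95 mm and grips with 3 to 60 N. Pads are 20 mm wide; open, the fingers measure 119 mm over their backs; the gripper's body (75 mm by 180 mm) begins 59 mm behind the grasp point.
Start: joints at [-1.26, 0.491, 1.559, -0, 1.092, -0.106], TCP at [0.253, -0.572, 0.229] pointing down, gripper open.
Joint ranges: [-3.1, 3.1], [-0.84, 2.19], [0.05, 2.79], [-1.13, 4.28], [0.06, 2.93], [-2.69, 2.69]. Speed limits (rad/s): [2.22, 2.22, 2.79, 3.14, 3.14, 3.14].

### API

Orientations are given as a unit quaternion [w, x, y, z].
In Python, from plant import robot gives the robot as it stands.
- The arm moves only by the shell command python3 -m jog 'ROWS' [FORCE]. ROWS is JSON, a list that holds one entry, the list of rows, each a list of 7 numbers: the turn, a rotation vector about the tool's x, y, z normalised to -1 to 1, where 1 is 5 degrees, then the shift along the tool's x, y, z normalised to -1 to 1, where 1 is 0.04 m, then the opening, from 0 (shut) to 1 (fully open). A call has 1 to 10 rows; each row shifts and turns the commanded pose from where the row before left it, along the tool's axes as they then stand; what a row does not reach is not made up. A row lasts 1/10 s, in which the tool goes at most 50 mm and 8.59 degrees, less where a joint would pass 70% of its speed; a pose out of reach is approached as far as the arm can. A call with a number of a shift or a turn outside -1 to 1 is refused whole. A call with a gripper value outside its range is refused whole. The fingers move at their own pace and stop on an object; FORCE is the grip in N (left out, the last holds). Time passes only in rows, so rows that do not move let the fingers close. It gives the time, the measured TCP pose, the force, the opening and the grip force at its end, in the units of the state.
- robot.observe(): the state, without advancing time (a new reading comes with each control period).
- robot.read_camera(name): name is "scene" or "top" or "wrist"; returns a dict with "image" (400x640x3 uint8, red, green, blue), "depth" (400x640 float32, m along the optical axis (not along the pixel's ray), 0 where there is no reading), "vfov" (degrees; the focal length in pixels is half the picture's height over the tangent of half this angle, whatever the lens; pixels are square), "cx", "cy" (the principal point, pixels), "dist" ([k1, k2, p1, p2, k3] as OpenCV has them; the pictures are not rectified), "rvec" (rotation vector, rad) and "tvec" (3), from world to camera coordinates, as OpenCV has them. Camera axes: x right, y down, z forward; pixel columns grow to the right and rows downward; lengths in m; the calibration is good to about 2 mm. A picture is of the moment at which its call begins.
- robot.job_done(): hands the job in; it is judged then, once.
The state is a dict: "time_s": time; "joint_pos": joint angles; "dq": joint speeds; "tau": joint torques, N m; "position": TCP position; "orientation": TCP orientation; "ft_force": force on the tool from outside, world axes, zero at the start; "moment": the same for the moment, N m; "gripper_width": opening from 0.0 (shut) to 1.0 (fully open); "grip_force": force on a finger pad.
Only numpy, scipy, OpenCV 4.12 (cv2) and the standard library are available. Lean on these libraries where they do the work, as an engineer would, in place of code of your own. Each camera call takes 0.05 s, during which the arm holds its last target. There are 200 camera calls.

### The job

Pick up the maamoul mould by its handle, lift it clear over the jars and hold it mouth down and level about a centimetre above the middle of the dessert plate, its long mouth running along the plate's length, so that I can press the sweet out with the plunger. Finish while still holding it there, steady: the mould must not touch the plate at any time, the plunger stays unpressed, and the plate, jars and sugar tong stay where they are.

Things in the scene. Friction and masses are not known exactly. Their poses are not given: they have to be found in the camera images.
- mould: Red plastic press mould for maamoul, about 100 g, standing mouth down. Origin: centre of its mouth (underside); z up to the plunger knob, x along its length, handle to -x. Cup: a long oval 66 (x) by 46 mm, 44 mm high. Handle: straight bar, flat sides, 24 mm wide (y), x = -33 to -130 mm, from 28 to 44 mm above the mouth.
- mould_grip (a point): Middle of the mould's handle, where to hold it: 80 mm from the mouth's centre along the mould's -x, 36 mm above the mouth plane. Axes as the mould's.
- plunger (a joint): Spring plunger of the mould, in m: 0 = up, unpressed (sprung, 4 N), 0.010 = fully pressed (8 N). Over the cup's middle: a round guide 34 mm in diameter up to 58 mm above the mouth, then the bare spring, then the round knob, 34 mm in diameter, at 72 to 84 mm.
- plate: Oblong white ceramic dessert plate, blue pattern, 180 mm (its x, the length) by 105 mm (y), 320 g, lying loose on the lazy Susan. Origin: centre of its underside, z up. Flat inner floor 6 mm above the underside; upright rim 5 mm thick around the edge, 14 mm high above the underside.
- plate_well (a point): Centre of the plate's inner floor, on its upper surface. Axes as the plate's: x along the length, z up.
- susan: Bamboo lazy Susan, 460 mm in diameter; origin: centre of its underside, z up. Its upper surface, on which everything stands, is 34 mm above the origin; a 7 mm wide lip at the edge stands 6 mm higher. Its top can turn (friction about 0.25 N m). The jars stand in a row across its middle, between mould and plate.
- jara: Glass jar with a steel twist cap, closed, 50 mm in diameter, 62 mm tall in all; origin: centre of its underside. Leave alone.
- jarb: Glass jar with a steel twist cap, closed, 50 mm in diameter, 70 mm tall in all; origin: centre of its underside. Leave alone.
- jarc: Glass jar with a steel twist cap, closed, 50 mm in diameter, 78 mm tall in all; origin: centre of its underside. Leave alone.
- tong: Steel sugar tong lying on the lazy Susan near its edge, 107 mm long (x), 26 mm wide, 11 mm high; origin: middle of its underside. Leave alone.
Things that resemble listed ones, but are neither listed nor needed, are in the scene too. Several things have the shape of the mould; the one meant has the colours described above.

How it is judged:
By the outcome, as a careful person would: the job done as asked, in the order asked, and still so for the second after the job is handed in, while the arm keeps its last pose, push and grip.
It also fails if it takes over 38 s, if anything falls off the work surface, if the arm or the gripper's body presses on something with over 40 N, if the wrist force passes 120 N, or if a joint passes its speed limit or range.

## Working session

There is one attempt and no reset: what is moved stays moved. The work goes in short steps, Python scripts to look and compute and a shell command to move; the robot and the scene stay as the last step left them, time stands still between calls to the robot, and variables do not carry over. Pictures are saved under pics/ and viewed, at most 10 in all, crops included, and the job is handed in when it is done.

```bash
mkdir -p pics
cat > h.py <<'E'
import numpy as np,cv2
from plant import robot
def cam(n,save=None):
    c=robot.read_camera(n)
    if save: cv2.imwrite('pics/'+save,c['image'][:,:,::-1])
    return c
def cloud(c):
    f=200/np.tan(np.radians(c['vfov'])/2);K=np.array([[f,0,c['cx']],[0,f,c['cy']],[0,0,1]])
    v,u=np.mgrid[0:400,0:640]
    p=cv2.undistortPoints(np.stack([u,v],-1).reshape(-1,1,2).astype(np.float64),K,np.array(c['dist'],float)).reshape(400,640,2)
    d=c['depth'];P=np.dstack([p[...,0]*d,p[...,1]*d,d])
    R=cv2.Rodrigues(np.array(c['rvec'],float))[0];t=np.array(c['tvec'],float).ravel()
    W=(P-t)@R; W[d==0]=np.nan
    return W
E
python3 - <<'E'
from h import *
for n in('top','scene'):
    c=cam(n,n+'1.png');np.savez('/tmp/'+n,W=cloud(c),I=c['image'])
s=robot.observe();print(s['time_s'],s['position'],s['orientation'],s['gripper_width'])
E
```

```text
0.1 [ 0.2529824  -0.57129472  0.22813431] [-4.82380743e-04  9.78361180e-01  2.06903756e-01 -6.20178157e-05] 1.001118438129617
```

View pics/top1.png

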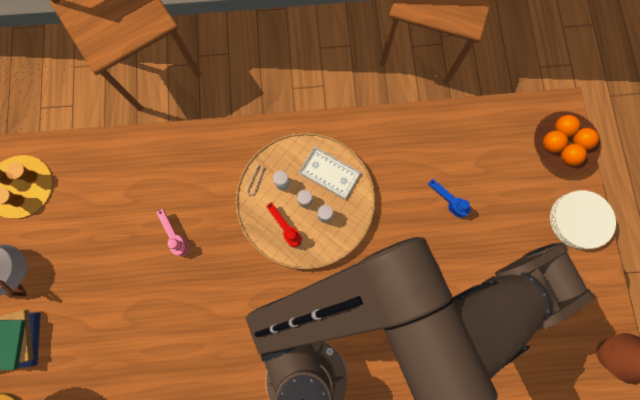

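View pics/scene1.png

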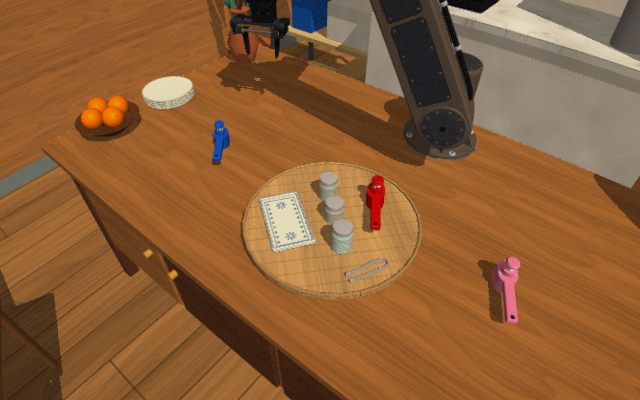

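The top view shows the red mould with its knob at about (291,236) and its handle end at (270,206). The plate is at (331,174) and the jars at (280,179), (305,197) and (325,212). Next I measure these from the depth images.

Run:
```python
from h import *
for n in('top','scene'):
    z=np.load(f'/tmp/{n}.npz');W=z['W'];I=z['I'].astype(int)
    r,g,b=I[...,0],I[...,1],I[...,2]
    roi=np.zeros((400,640),bool)
    if n=='top': roi[130:270,235:380]=1
    else: roi[160:295,240:422]=1
    red=roi&(r>110)&(g<50)&(b<50)
    P=W[red];P=P[~np.isnan(P[:,0])]
    print(n,'red',len(P),'zmax',P[:,2].max())
    hd=P[(P[:,2]>.068)&(P[:,2]<.084)];kn=P[P[:,2]>.107]
    print(' knob',np.median(kn,0),(kn.min(0)+kn.max(0))/2)
    (c,s,a)=cv2.minAreaRect(P[P[:,2]>.06][:,:2].astype(np.float32));print(' all rect',c,s,a)
    k=(kn.min(0)+kn.max(0))[:2]/2
    far=hd[np.linalg.norm(hd[:,:2]-k,axis=1)>.045]
    m=far.mean(0);d=np.linalg.svd(far[:,:2]-m[:2])[2][0];d*=np.sign(d@(k-m[:2]))
    print(' handle mean',m,'x-axis',d,np.degrees(np.arctan2(d[1],d[0])),'maxdist',np.linalg.norm(far[:,:2]-k,axis=1).max(),'top z',np.percentile(far[:,2],[50,90]))
    # plate
    pl=roi&(W[...,2]>.037)&(W[...,2]<.053)&(b>r-15)&(r+g+b>330)
    Q=W[pl];
    pm=pl.astype(np.uint8);nn,l,st,ce=cv2.connectedComponentsWithStats(pm);i=1+st[1:,4].argmax()
    Q=W[l==i];print(' plate',st[i],cv2.minAreaRect(Q[:,:2].astype(np.float32)),np.percentile(Q[:,2],[5,50,95]))
    # jars
    jm=roi&(W[...,2]>.09)&~red&(W[...,2]<.125)&(r-b<60)
    nn,l,st,ce=cv2.connectedComponentsWithStats(jm.astype(np.uint8))
    for i in range(1,nn):
        if st[i,4]>25: Q=W[l==i];print(' jar',ce[i],(Q.min(0)+Q.max(0))/2,Q[:,2].max())
```

```text
top red 427 zmax 0.12190366360320021
 knob [0.44103156 0.00727889 0.11590869] [0.44131303 0.00734277 0.11483024]
 all rect (0.48098963499069214, 0.03208821266889572) (0.1581508219242096, 0.04340796917676926) 32.96165084838867
 handle mean [0.51380921 0.04984378 0.07734831] x-axis [-0.85557345 -0.51768144] -148.82314489132793 maxdist 0.12583511167782419 top z [0.07745584 0.08081234]
 plate [312 162   7   6  17] ((0.679236114025116, -0.08765031397342682), (0.016850117594003677, 0.017611104995012283), 36.64883804321289) [0.03758355 0.04008451 0.04396296]
 jar [280.09782609 178.43478261] [0.62444766 0.02773275 0.10387624] 0.11761790181177452
 jar [303.6125  196.96875] [ 0.55963378 -0.04297692  0.09712972] 0.10405820953888191
 jar [324.55248619 212.17127072] [ 0.50423579 -0.10470083  0.1011169 ] 0.11152715141782084
scene red 596 zmax 0.11893741915244345
 knob [0.4473388  0.01103712 0.11491014] [0.44587427 0.00984222 0.11354372]
 all rect (0.4884171187877655, 0.03400583565235138) (0.16117341816425323, 0.045490819960832596) 30.33928680419922
 handle mean [0.5213624  0.05553829 0.0761145 ] x-axis [-0.84702978 -0.53154543] -147.89006692709924 maxdist 0.12960273959540738 top z [0.07648641 0.07812004]
 plate [260 196  54  54 217] ((0.6494216918945312, -0.1309097409248352), (0.17953598499298096, 0.10276342928409576), 54.57674026489258) [0.03783576 0.04546852 0.04833929]
 jar [327.69585253 178.98156682] [ 0.50745653 -0.10185459  0.09805787] 0.10537289650463309
 jar [334.05069124 202.37327189] [ 0.5639697  -0.04069269  0.09393713] 0.09786759344090487
 jar [342.03867403 229.03314917] [0.62913778 0.03000768 0.10208065] 0.11408358042813216
```

```bash
cat >> h.py <<'E'
from scipy.spatial.transform import Rotation as Ro
def go(t,yaw,off=0):
    """rows needed (units) to put TCP at t, tool down, tool x at yaw deg"""
    s=robot.observe();q=s['orientation'];R=Ro.from_quat([q[1],q[2],q[3],q[0]])
    y=np.radians(yaw);T=Ro.from_matrix(np.array([[np.cos(y),np.sin(y),0],[np.sin(y),-np.cos(y),0],[0,0,-1.]]))
    print('t',s['time_s'],'pos',np.round(s['position'],4),'w',round(s['gripper_width'],3),'grip',s['grip_force'],'F',np.round(s['ft_force'],1),'M',np.round(s['moment'],2))
    print('shift units (present tool axes)',np.round(R.inv().apply(np.array(t)-s['position'])/.04,3),' turn units',np.round(np.degrees((R.inv()*T).as_rotvec())/5,3),
     'shift in target axes',np.round(T.inv().apply(np.array(t)-s['position'])/.04,3))
E
python3 -c "
from h import *
go([.505,.045,.228],31.5)"
```

```text
t 0.1 pos [ 0.253  -0.5713  0.2281] w 1.001 grip 0.0 F [-0.9 -0.9 -0.3] M [0.03 0.05 0.01]
shift units (present tool axes) [ 11.999 -11.537   0.015]  turn units [-0.011 -0.002 -1.524] shift in target axes [ 1.3422e+01 -9.8450e+00  3.0000e-03]
```

```bash
python3 -m jog '[[[0,0,0,0.8,-0.77,0,1],[0,0,0,0.8,-0.77,0,1],[0,0,0,0.8,-0.77,0,1],[0,0,0,0.8,-0.77,0,1],[0,0,0,0.8,-0.77,0,1],[0,0,0,0.8,-0.77,0,1],[0,0,0,0.8,-0.77,0,1],[0,0,0,0.8,-0.77,0,1]]]'
python3 -m jog '[[[0,0,0,0.8,-0.77,0,1],[0,0,0,0.8,-0.77,0,1],[0,0,0,0.8,-0.77,0,1],[0,0,0,0.8,-0.77,0,1],[0,0,0,0.8,-0.77,0,1],[0,0,0,0.8,-0.77,0,1],[0,0,0,0.8,-0.77,0,1],[0,0,-0.8,0,0,0,1],[0,0,-0.7,0,0,0,1],[0,0,0,0,0,0,1]]]'
python3 - <<'E'
from h import *
go([.509,.05,.228],31.5)
c=cam('wrist','w1.png');W=cloud(c);np.savez('/tmp/wrist',W=W,I=c['image'])
I=c['image'].astype(int);r,g,b=I[...,0],I[...,1],I[...,2]
P=W[(r>110)&(g<50)&(b<50)&(W[...,2]>.03)]
kn=P[P[:,2]>.107];hd=P[(P[:,2]>.07)&(P[:,2]<.084)]
print(len(P),'knob',(kn.min(0)+kn.max(0))/2)
k=(kn.min(0)+kn.max(0))[:2]/2
far=hd[np.linalg.norm(hd[:,:2]-k,axis=1)>.045]
print('handle rect',cv2.minAreaRect(far[:,:2].astype(np.float32)),np.median(far[:,2]),'maxd',np.linalg.norm(far[:,:2]-k,axis=1).max())
E
```

```text
time_s: 0.9
position: [0.3876, -0.2408, 0.2286]
orientation: [-0.0, 0.978, 0.207, -0.0]
ft_force: [1.7, 0.5, -0.3]
gripper_width: 1.0
grip_force: 0.0
time_s: 1.9
position: [0.5048, 0.0457, 0.2283]
orientation: [-0.0, 0.962, 0.271, -0.0]
ft_force: [0.5, 0.1, -0.5]
gripper_width: 1.0
grip_force: 0.0
t 1.9 pos [0.5048 0.0457 0.2283] w 1.0 grip 0.0 F [ 0.5  0.1 -0.5] M [-0.02  0.04 -0.01]
shift units (present tool axes) [ 0.146 -0.037  0.008]  turn units [-0.003  0.007 -0.004] shift in target axes [ 0.146 -0.037  0.008]
2524 knob [0.49284794 0.03725492 0.20805037]
handle rect ((0.49689456820487976, 0.04154504835605621), (0.12903977930545807, 0.043355390429496765), 31.716793060302734) 0.07798097043013319 maxd 0.07073773610895202
```

View pics/w1.png

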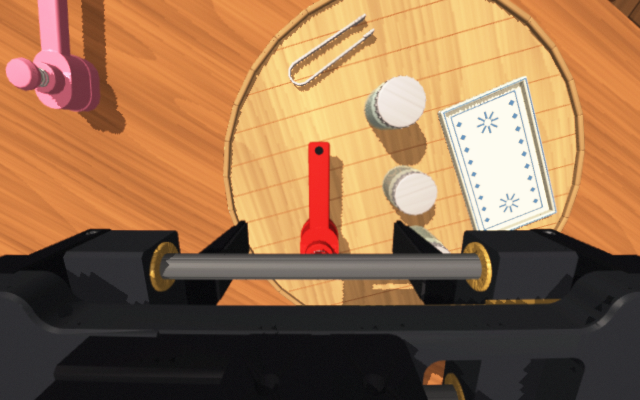

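The wrist view shows the handle between the fingers, from (319,145) to (319,220). The plate is centred near (497,155) and is fully visible. I measure both from this view.

Run:
```python
from h import *
z=np.load('/tmp/wrist.npz');W=z['W'];I=z['I'].astype(int);r,g,b=I[...,0],I[...,1],I[...,2]
v,u=np.mgrid[0:400,0:640]
h=(r>110)&(g<60)&(b<60)&(v<215)&(u>290)&(u<350)&(W[...,2]>.068)
P=W[h];print('handle',cv2.minAreaRect(P[:,:2].astype(np.float32)),np.median(P[:,2]))
c,s,a=cv2.minAreaRect(P[:,:2].astype(np.float32));d=np.array([np.cos(np.radians(31.7)),np.sin(np.radians(31.7))])
print('tip along',(P[:,:2]@d).max(),'across',(P[:,:2]@[-d[1],d[0]]).min(),(P[:,:2]@[-d[1],d[0]]).max())
pl=(b>r-25)&(r+g+b>300)&(u>425)&(u<560)&(v>65)&(v<245)&(W[...,2]>.036)&(W[...,2]<.055)
n,l,st,ce=cv2.connectedComponentsWithStats(pl.astype(np.uint8));i=1+st[1:,4].argmax()
Q=W[l==i];print('plate',st[i],cv2.minAreaRect(Q[:,:2].astype(np.float32)),np.percentile(Q[:,2],[2,25,50,75,98]))
for lo,hi in((.037,.0425),(.0455,.053)):
    q=Q[(Q[:,2]>lo)&(Q[:,2]<hi)];print(len(q),cv2.minAreaRect(q[:,:2].astype(np.float32)))
```

```text
handle ((0.5177562236785889, 0.0537768192589283), (0.08207856118679047, 0.023061782121658325), 30.9395809173584) 0.07790589921358596
tip along 0.5098143810032805 across -0.23753727755339707 -0.21437690084977012
plate [  441    77   116   153 10321] ((0.647957980632782, -0.13119105994701385), (0.17939338088035583, 0.10401653498411179), 54.788204193115234) [0.03859576 0.03967756 0.04022675 0.04085076 0.04867682]
9235 ((0.649661123752594, -0.13024131953716278), (0.17543455958366394, 0.09316976368427277), 54.6352424621582)
1072 ((0.647957980632782, -0.13119105994701385), (0.17939338088035583, 0.10401653498411179), 54.788204193115234)
```

```bash
python3 -m jog '[[[0,0,0,0.15,0,0.6,0.6],[0,0,0,0,0,0.9,0.6],[0,0,0,0,0,0.9,0.6],[0,0,0,0,0,0.8,0.6],[0,0,0,0,0,0.5,0.6],[0,0,0,0,0,0.38,0.6],[0,0,0,0,0,0,0.6]]]'
python3 - <<'E'
from h import *
go([.510,.0493,.065],31.3)
c=cam('wrist','w2.png')
E
```

```text
time_s: 2.65
position: [0.5092, 0.048, 0.0638]
orientation: [-0.0, 0.963, 0.269, -0.002]
ft_force: [-0.6, 0.3, -0.1]
gripper_width: 0.601
grip_force: 0.0
t 2.65 pos [0.5092 0.048  0.0638] w 0.601 grip 0.0 F [-0.6  0.3 -0.1] M [-0.01 -0.03  0.01]
shift units (present tool axes) [ 0.034 -0.017 -0.031]  turn units [-0.02   0.033 -0.012] shift in target axes [ 0.035 -0.017 -0.031]
```

View pics/w2.png

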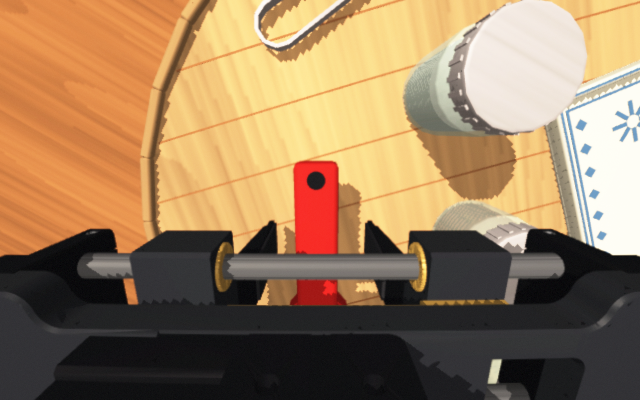

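The handle (295–338, 162–300) lies centred between the two fingers, at about 270 and 375, and the jars are clear. I close the gripper and then lift a little.

```bash
python3 -m jog '[[[0,0,0,0.03,0,-0.03,0.2],[0,0,0,0,0,0,0.2],[0,0,0,0,0,0,0.1],[0,0,0,0,0,0,0],[0,0,0,0,0,0,0],[0,0,0,0,0,0,0],[0,0,0,0,0,0,0],[0,0,0,0,0,0,0]]]' 45
python3 -m jog '[[[0,0,0,0,0,-0.2,0],[0,0,0,0,0,-0.4,0],[0,0,0,0,0,-0.7,0],[0,0,0,0,0,-0.8,0],[0,0,0,0,0,-0.6,0],[0,0,0,0,0,-0.3,0],[0,0,0,0,0,0,0]]]'
python3 - <<'E'
from h import *
go([.695,-.065,.185],54.7)
W=[]
for n in('scene','top','wrist'):
    c=cam(n,n+'3.png');np.savez('/tmp/%s3'%n,W=cloud(c),I=c['image'])
E
```

```text
time_s: 3.5
position: [0.5112, 0.049, 0.0668]
orientation: [0.0, 0.963, 0.27, 0.0]
ft_force: [1.1, 2.2, 3.6]
gripper_width: 0.25
grip_force: 44.8
time_s: 4.2
position: [0.5114, 0.049, 0.1879]
orientation: [0.0, 0.963, 0.27, 0.001]
ft_force: [-0.0, -0.1, -2.0]
gripper_width: 0.252
grip_force: 44.8
t 4.2 pos [0.5114 0.049  0.1879] w 0.252 grip 44.81872916221619 F [-0.  -0.1 -2. ] M [-0.   -0.07  0.01]
shift units (present tool axes) [2.435 4.824 0.083]  turn units [ 0.021 -0.019 -4.664] shift in target axes [0.327 5.394 0.071]
```

View pics/scene3.png

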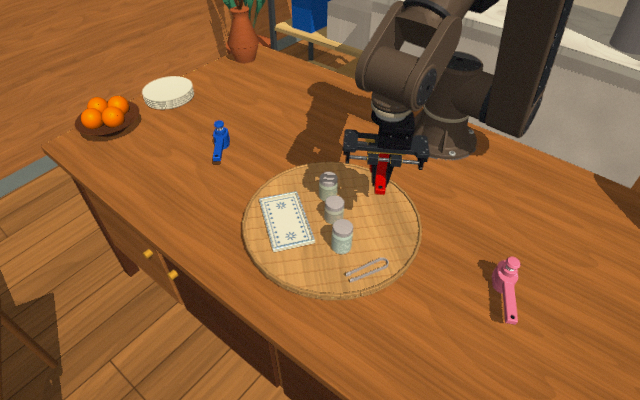

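The mould is held, with its handle at (381,187) in the scene view, and everything else looks undisturbed. I carry it over the jars at about 44 mm clearance.

```bash
python3 -m jog '[[[0,0,0,0.15,0.3,0,0],[0,0,0,0.3,0.6,0,0],[0,0,0,0.4,0.8,0,0],[0,0,0,0.4,0.8,0,0],[0,0,0,0.4,0.8,0,0],[0,0,0,0.4,0.8,0,0],[0,0,0,0.25,0.5,0,0],[0,0,0,0.13,0.22,0,0],[0,0,0,0,0,0,0]]]'
python3 -m jog '[[[0,0,-0.4,0,0,0,0],[0,0,-0.8,0,0,0,0],[0,0,-0.8,0,0,0,0],[0,0,-0.8,0,0,0,0],[0,0,-0.8,0,0,0,0],[0,0,-0.7,0,0,0,0],[0,0,-0.36,0,0,0,0],[0,0,0,0,0,0,0],[0,0,0,0,0,0,0]]]'
cat > chk.py <<'E'
from h import *
import sys
tag=sys.argv[1]
for n in('wrist','scene','top'):
    c=cam(n,n+tag+'.png');W=cloud(c);I=c['image'].astype(int);r,g,b=I[...,0],I[...,1],I[...,2]
    v,u=np.mgrid[0:400,0:640]
    np.savez('/tmp/%s%s'%(n,tag),W=W,I=c['image'])
    tp=robot.observe()['position']
    red=(r>100)&(g<60)&(b<60)&(np.linalg.norm(W-np.array(tp),axis=2)<.15)
    P=W[red];P=P[~np.isnan(P[:,0])]
    print(n,len(P),end=' ')
    if n=='wrist':
        P=W[red&(v<225)&(W[...,2]>tp[2]-.01)]
        c_,s_,a_=cv2.minAreaRect(P[:,:2].astype(np.float32));print('handle',c_,s_,a_)
        A=np.c_[P[:,:2]-np.array(tp)[:2],np.ones(len(P))];top=P[P[:,2]>np.median(P[:,2])-.004]
        A=np.c_[top[:,:2]-np.array(tp)[:2],np.ones(len(top))];k=np.linalg.lstsq(A,top[:,2],rcond=None)[0]
        d=np.array([np.cos(np.radians(54.7)),np.sin(np.radians(54.7))]);print(' handle slope deg along',np.degrees(k[:2]@d),'across',np.degrees(k[:2]@[-d[1],d[0]]),'top z at grip',k[2])
    elif len(P): print('bbox',P.min(0),P.max(0))
go([.695,-.065,.185],54.7)
E
python3 chk.py 4
```

```text
time_s: 5.25
position: [0.6949, -0.0658, 0.185]
orientation: [-0.0, 0.963, 0.27, -0.001]
ft_force: [-0.9, 0.0, -1.1]
gripper_width: 0.251
grip_force: 44.8
time_s: 6.15
position: [0.6939, -0.0645, 0.1866]
orientation: [-0.0, 0.888, 0.459, -0.0]
ft_force: [0.0, -0.1, -1.0]
gripper_width: 0.249
grip_force: 44.8
wrist 4499 handle (0.7140542268753052, -0.038559477776288986) (0.03321155905723572, 0.023108243942260742) 54.212440490722656
 handle slope deg along -0.9470103488234639 across -0.3555361091465449 top z at grip 0.19796259457562276
scene 355 bbox [ 0.6407973  -0.13073375  0.15534367] [ 0.73305612 -0.01864465  0.26060449]
top 264 bbox [ 0.61698585 -0.15890226  0.16653296] [ 0.67271621 -0.10721175  0.24099864]
t 6.3 pos [ 0.6943 -0.0647  0.1867] w 0.249 grip 44.81890082359314 F [ 0.1 -0.  -1.1] M [ 0.03 -0.11 -0.04]
shift units (present tool axes) [0.006 0.019 0.041]  turn units [-0.     0.001 -0.008] shift in target axes [0.005 0.019 0.041]
```

View pics/wrist4.png

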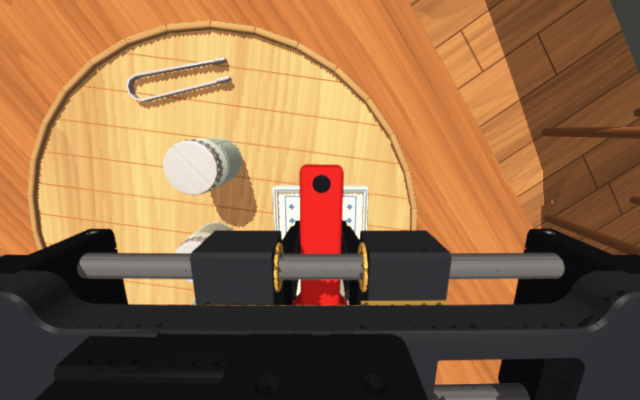

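View pics/scene4.png

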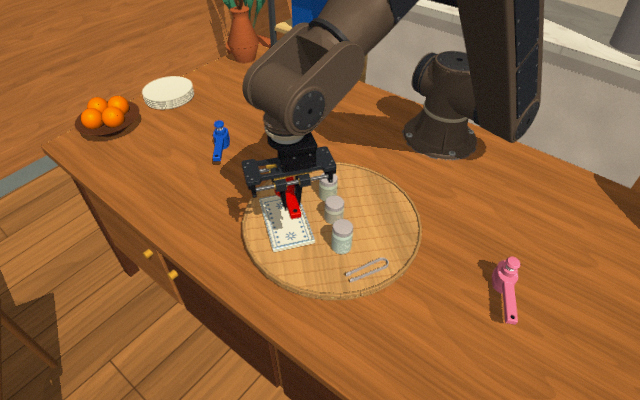

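The mould's handle (301–343, 165–300) is centred over the end of the plate (275–367), and the jars and tong are in place. Next I compare the handle tilt with the standing baseline and check the plate position again.

Run:
```python
from h import *
v,u=np.mgrid[0:400,0:640]
for n,zt,yaw in(('wrist',.078,31.3),('wrist3',.2,31.3),('wrist4',.198,54.7)):
    z=np.load(f'/tmp/{n}.npz');W=z['W'];I=z['I'].astype(int);r,g,b=I[...,0],I[...,1],I[...,2]
    m=(r>100)&(g<60)&(b<60)&(u>285)&(u<360)&(v<225)&(abs(W[...,2]-zt)<.007)
    P=W[m];y=np.radians(yaw);d=np.array([np.cos(y),np.sin(y)]);e=np.array([-d[1],d[0]])
    a=P[:,:2]@d;c=P[:,:2]@e;a0=a.mean();k=np.linalg.lstsq(np.c_[a-a0,c-c.mean(),np.ones(len(a))],P[:,2],rcond=None)[0]
    print(n,len(P),'slopes deg',np.degrees(k[:2]),'z',k[2],'len',np.ptp(a),'tip',a.max(),'axis',(c.min()+c.max())/2)
    if n!='wrist3':
        q=(b>r-25)&(r+g+b>300)&(W[...,2]>.045)&(W[...,2]<.053)
        if n=='wrist': q&=(u>425)&(u<560)&(v>65)&(v<245)
        else: q&=(u>265)&(u<375)&(v>175)&(v<235)
        Q=W[q][:,:2];y=np.radians(54.7);d=np.array([np.cos(y),np.sin(y)]);e=[-d[1],d[0]]
        print(' plate end',np.percentile(Q@d,99.5),'sides',np.percentile(Q@e,[.5,99.5]),'rim dir',len(Q))
z=np.load('/tmp/top.npz');y=np.load('/tmp/top4.npz')
for t in(z,y):
    W=t['W'];I=t['I'].astype(int);R=np.zeros((400,640),bool);R[130:270,235:345]=1
    jm=R&(W[...,2]>.09)&(W[...,2]<.125)&(I[...,0]-I[...,2]<60)
    nn,l,st,ce=cv2.connectedComponentsWithStats(jm.astype(np.uint8))
    print([np.round(ce[i],1).tolist() for i in range(1,nn) if st[i,4]>40])
go([.695,-.065,.185],54.7)
```

```text
wrist 1568 slopes deg [0.18212761 0.18931822] z 0.0778728952030793 len 0.09403630171032357 tip 0.5106264918811693 axis -0.22298159363277076
 plate end 0.35682957187057535 sides [-0.65590229 -0.55286207] rim dir 1076
wrist3 2235 slopes deg [-0.85209171 -0.42719848] z 0.1967040650560659 len 0.03313890708533912 tip 0.5117357067574685 axis -0.2247536363039887
wrist4 2242 slopes deg [-1.57708146 -0.34342321] z 0.19735833707809602 len 0.033159240238335386 tip 0.3978042099963909 axis -0.6050031363617101
 plate end 0.3575066908063642 sides [-0.65582034 -0.55295758] rim dir 402
[[280.1, 178.4], [303.6, 197.0], [324.6, 212.2]]
[[325.2, 211.8]]
t 6.3 pos [ 0.6943 -0.0647  0.1867] w 0.249 grip 44.81890082359314 F [ 0.1 -0.  -1.1] M [ 0.03 -0.11 -0.04]
shift units (present tool axes) [0.006 0.019 0.041]  turn units [-0.     0.001 -0.008] shift in target axes [0.005 0.019 0.041]
```

```bash
cat > tilt.py <<'E'
from h import *
def redm(I):
    I=I.astype(int);return (I[...,0]>90)&(I[...,1]<70)&(I[...,2]<70)
v,u=np.mgrid[0:400,0:640]
A=[]
for i in range(6):
    c=cam('wrist');W=cloud(c);z0=np.array(robot.observe()['position'])[2]
    m=redm(c['image'])&(u>285)&(u<360)&(v<228);m=cv2.erode(m.astype(np.uint8),np.ones((5,5)))>0
    P=W[m];P=P[abs(P[:,2]-z0-.012)<.012];y=np.radians(54.7);d=np.array([np.cos(y),np.sin(y)]);a=P[:,:2]@d;cc=P[:,:2]@[-d[1],d[0]]
    for _ in range(3):
        M=np.c_[a-a.mean(),cc-cc.mean(),np.ones(len(a))];k=np.linalg.lstsq(M,P[:,2],rcond=None)[0];r=P[:,2]-M@k
        g=abs(r)<2*r.std()+1e-5;P,a,cc=P[g],a[g],cc[g]
    A.append([*np.degrees(k[:2]),k[2]-z0,r.std()])
print(np.round(A,4));print('mean',np.mean(A,0))
def knob(I,W,ztop):
    m=redm(I)&(abs(W[...,2]-ztop)<.006)
    n,l,st,ce=cv2.connectedComponentsWithStats(m.astype(np.uint8))
    i=1+st[1:,4].argmax();m=cv2.erode((l==i).astype(np.uint8),np.ones((3,3)))>0;Q=W[m];return len(Q),Q.mean(0)
t=np.load('/tmp/top.npz');R=t['W'].copy();R[:,:235]=np.nan;R[:,345:]=np.nan
print('knob before',knob(t['I'],R,.118))
c=cam('top');print('knob now',knob(c['image'],cloud(c),z0+.052),'tcp z',z0)
E
python3 tilt.py
```

```text
[[-0.3018  0.2799  0.011   0.0005]
 [-0.2381 -0.0524  0.0109  0.0005]
 [-0.4478 -0.219   0.0109  0.0005]
 [-0.3835 -0.1402  0.011   0.0005]
 [-0.3483 -0.0959  0.011   0.0005]
 [-0.4286  0.1508  0.011   0.0005]]
mean [-0.35802594 -0.01279912  0.0109566   0.00052792]
knob before (31, array([0.44154358, 0.00643229, 0.11677   ]))
knob now (17, array([ 0.64580907, -0.13246942,  0.23638093])) tcp z 0.18658550779780622
```

The mould is level to within about 0.4° and the mouth is about 33 mm below the TCP. I lower it to a TCP height of 0.083.

```bash
python3 -m jog '[[[0,0,0,0,0,0.2,0],[0,0,0,0,0,0.4,0],[0,0,0,0,0,0.5,0],[0,0,0,0,0,0.5,0],[0,0,0,0,0,0.4,0],[0,0,0,0,0,0.3,0],[0,0,0,0,0,0.2,0],[0,0,0,0,0,0.07,0],[0,0,0,0,0,0,0],[0,0,0,0,0,0,0]]]'
python3 tilt.py; python3 chk.py 5
```

```text
time_s: 7.65
position: [0.6948, -0.0651, 0.0845]
orientation: [0.0, 0.888, 0.459, 0.0]
ft_force: [-0.7, -0.2, -0.3]
gripper_width: 0.25
grip_force: 44.8
[[-0.1831 -0.1943  0.0109  0.0005]
 [-0.2689  0.0073  0.011   0.0005]
 [-0.2523 -0.0635  0.011   0.0005]
 [-0.27   -0.0813  0.011   0.0005]
 [-0.1367 -0.2088  0.0111  0.0005]
 [-0.4022  0.1161  0.011   0.0005]]
mean [-0.25219162 -0.07073303  0.01100662  0.00053408]
knob before (31, array([0.44154358, 0.00643229, 0.11677   ]))
knob now (17, array([ 0.64522709, -0.12924167,  0.13468662])) tcp z 0.08417908642043004
wrist 4527 handle (0.7145033478736877, -0.0388643704354763) (0.0335245281457901, 0.023823874071240425) 55.8868408203125
 handle slope deg along -0.8331555194706295 across -0.4281979139351492 top z at grip 0.09535664861337947
scene 290 bbox [ 0.64713828 -0.14232266  0.05365355] [ 0.73520458 -0.01992281  0.15188891]
top 226 bbox [ 0.61748413 -0.16027817  0.06622477] [ 0.67644946 -0.11049955  0.14110447]
t 8.15 pos [ 0.6945 -0.065   0.0839] w 0.249 grip 44.81882572174072 F [ 0.2 -0.7 -0.8] M [ 0.03 -0.14 -0.1 ]
shift units (present tool axes) [ 0.007  0.012 -2.528]  turn units [ 0.002  0.    -0.004] shift in target axes [ 0.007  0.011 -2.528]
```

Run:
```python
import cv2
I=cv2.imread('pics/scene5.png')[130:290,220:420];cv2.imwrite('pics/s5c.png',cv2.resize(I,None,fx=3.6,fy=3.6,interpolation=cv2.INTER_CUBIC))
```

```text
(no output)
```

View pics/s5c.png

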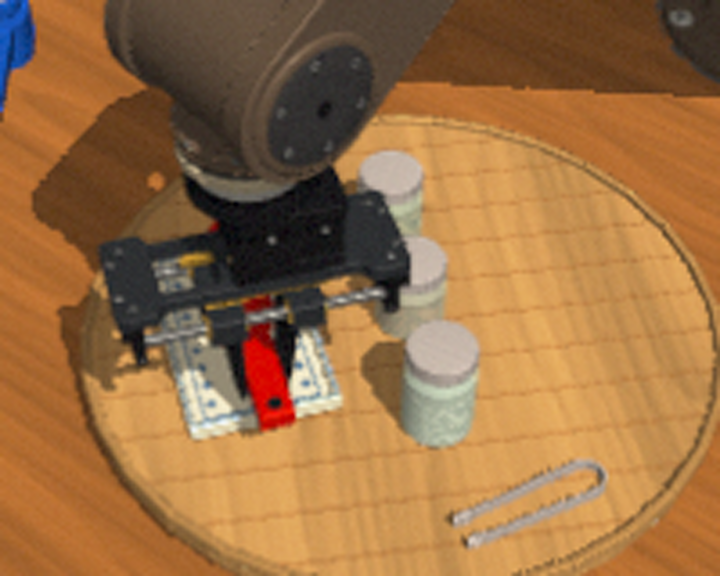

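The crop shows the mould held over the plate. Its handle end is at (275,400), along the plate's length, with the jars and tong in place. The mouth is about 10–11 mm above the plate floor, centred and steady.

```bash
python3 -c "
from plant import robot
print(robot.job_done())"
```

```text
the job is handed in; nothing more can be done
None
```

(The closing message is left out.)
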